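Press the hanging plate onto the scrub brush with the toggle clamp

TASK

The scrub brush lies in its nest on the repair board with a peel-and-stick hanging plate laid on its back. Swing the toggle clamp's arm over centre so its rubber pad bears down on the plate, take your hand right off it for a slow count of three while it clamps by itself, then swing the arm all the way back to its open stop and let go. Leave the brush lying in the nest and do not shift the soap dish, strainer, dustpan or jar around it.

Things in the scene. Friction and masses are not known exactly. Their poses are not given: they have to be found in the camera images.
- fixture: plywood repair board, 250 (own x) x 170 (y) x 18 mm, fixed flat on the shelf; place and heading vary. Origin: centre of its underside, z up. A steel bracket (41 mm wide over its cheeks, 34 mm long, top 101 mm above the shelf) at own x = +85 mm carries the clamp arm; three 12 mm high wooden nest strips round the middle keep the brush within 8 mm (open on the handle's side)
- clamp_hinge (a point): centre of the clamp's hinge axis, in the bracket: own (+85, 0, +85) mm from the board's origin. The axis is the board's own y axis
- clamp (a joint): swing of the clamp arm, rad. 0 = level, along the board's own -x, pad flat on the plate; grows as it swings up; 1.57 = straight up; 1.95 = at the open stop, leaning back (the start). An over-centre spring, neutral near 1.1, pulls it to the stop above that and onto the brush below it (about 0.55 Nm when closed, plus the 0.16 kg arm's weight), damped; it does not stay half way
- clamp_grip (a point): middle of the arm's black hand grip, 155 mm from the hinge axis along the arm: rounded bar 64 mm long along the arm, 24 mm wide between flat sides (along the hinge axis), 20 mm thick. Nothing stands beside it: pinched across the 24 mm from above it turns between flat fingers. Arm from grip to hinge: steel strip 22 x 9 mm. Grip middle 85 mm above the shelf when closed, 229 mm when open
- clamp_pad (a point): centre of the lower face of the rubber pad (disc, 24 mm across) under the arm, 85 mm from the hinge axis along the arm and 26 mm below its centre line
- brush: scrub brush lying bristles down in the nest, loose, 0.11 to 0.22 kg: wooden block 56 (own x) x 92 (own y) mm, top 38 mm above the brush's underside, with a round wooden handle 18 mm thick running 160 mm from its middle along own -y. Origin: centre of the underside of the bristles, 18 mm above the shelf when it lies in the nest
- plate_top (a point): centre of the top of the thin metal hanging plate (34 x 50 x 3 mm) on the brush's back, 41 mm above the brush's origin, 59 mm above the shelf
- soap_dish: white ceramic soap dish 130 x 90 x 24 mm, loose bystander. Origin: centre of its underside
- dustpan: small steel dustpan, pan 200 x 220 mm with walls up to 50 mm, round handle to its own +x, loose bystander. Origin: centre of the pan's underside
- strainer: small steel sink-strainer bowl, 80 mm across, 35 mm high, loose bystander. Origin: centre of its underside
- jar: glass jar with steel lid, 80 mm across, 100 mm high, loose bystander. Origin: centre of its underside
Not all that is in view belongs to the job. Of the things shaped like the brush, the wooden one is meant.

How it is judged:
On the way, in this order (a step that is already met when the one before it is completed fails the run):
1. the clamp is closed over centre with its pad bearing on the plate, and the robot has kept off clamp and brush for 2 s (value of joint clamp below 0.1 rad and distance between clamp_pad and plate_top below 0.015 m and contact force between brush and fixture above 6 N and contact force between each of the fingers, the arm and fixture below 0.3 N and contact force between each of the fingers, the arm and brush below 0.3 N), for 2 s.
2. the clamp arm is swung back to its open stop (value of joint clamp above 1.85 rad), for 0.2 s.
At the end, for the whole second after the job is handed in: the clamp arm rests at its open stop (joint above 1.85 rad), the brush lies still and level (within 0.1 rad) in its nest, no more than 15 mm from where it started, and the soap dish, dustpan, strainer and jar stand where they were (within 30 mm) (value of joint clamp above 1.85 rad and distance of brush from where it was at the start of the episode below 0.015 m and angle between brush's own z axis and vertical below 0.1 rad and linear speed of brush below 0.02 m/s); the robot touches nothing.
It fails at once if the soap dish, dustpan, strainer or jar is shifted by more than 30 mm (distance of any of soap_dish, dustpan, strainer, jar from where it was at the start of the episode above 0.03 m).
It fails at once if the brush is pulled out of its nest (more than 25 mm) (distance of brush from where it was at the start of the episode above 0.025 m).
It also fails if it takes over 64 s, if anything falls off the work surface, if the arm or the gripper's body presses on something with over 40 N, if the wrist force passes 120 N, or if a joint passes its speed limit or range.

ROBOT

A 7-joint arm with a two-finger parallel gripper is mounted at the origin on the work surface. World frame = base frame: x ahead of the robot, y to its left, z up, the work surface at z = 0. Lengths are in m, angles in rad, forces in N, time in s.
With the tool pointing down it reaches from about 0.425 to 0.95 m from the base axis. Payload 4.7 kg.
Tool frame: the origin (TCP) lies at the very end of the fingers, on their centre line; the grasp point (between the pads) lies pinch_z behind it (pinch_z is the distance from the TCP to the grasp point, in m); z points along the fingers, y is the direction in which the jaws open and shut (so a half turn about z gives the same grasp; the last joint's range is limited). The gripper opens to 85 mm and grips with 20 to 120 N. Pads are 22 mm wide; open, the fingers measure 114 mm over their backs; the gripper's body (76 mm by 85 mm) begins 54 mm behind the grasp point. The pads swing forward as they close: fully open they stand 13 mm farther back than shut.
Start: joints at [-1.29, 0.469, -0.049, 1.532, 0.024, 1.141, -0.082], TCP at [0.206, 0.643, 0.231] pointing down, gripper open.
Joint ranges: [-2.59, 2.59], [-0.33, 1.99], [-1.39, 1.29], [0.1, 2.45], [-1.04, 4.18], [0.21, 1.99], [-2.66, 2.66]. Speed limits (rad/s): [2.57, 2.57, 3.14, 3.14, 3.14, 3.14, 3.14].

INTERFACE

Orientations are given as a unit quaternion [w, x, y, z].
In Python, from cell import get_obs, snapshot, sign_off, pinch_z gives the robot as it stands.
- The arm moves only by the shell command python3 -m jog 'ROWS' [FORCE]. ROWS is JSON, one flat list of numbers, 7 for each row, row after row: the shift along the tool's x, y, z in units of 25 mm (1.0 is 25 mm), then the turn, a rotation vector about the tool's x, y, z in degrees, then the opening, from -1 (shut) to 1 (fully open). In form: [tx, ty, tz, wx, wy, wz, hand, tx, ty, tz, wx, wy, wz, hand, ...]. A call has 1 to 12 rows; each row is the pose to reach, as a shift and turn from the pose commanded when the call began, along the tool's axes at that moment; what a row does not reach only later rows make up. A row lasts 1/12 s, in which the tool goes at most 41.7 mm and 7.16 degrees, less where a joint would pass 70% of its speed; a pose out of reach is approached as far as the arm can. A call with a gripper value outside its range is refused whole. The fingers move at their own pace and stop on an object; FORCE is the grip in N (left out, the last holds). Time passes only in rows, so rows that repeat a pose let the fingers close. It gives the time, the measured TCP pose, the force and the opening at its end, in the units of the state.
- get_obs(): the state, without advancing time (a new reading comes with each control period).
- snapshot(name): name is "side" or "top"; returns a dict with "pixels" (384x512x3 uint8, red, green, blue), "K" (3x3 intrinsics, pixels), "distortion" ([k1, k2, p1, p2, k3] as OpenCV has them; the pictures are not rectified), "camera_from_world" (4x4, takes a point from world to camera coordinates). Camera axes: x right, y up, looking along -z (the intrinsics and any distortion apply to the point x, -y, -z); pixel columns grow to the right and rows downward; lengths in m; the calibration is good to about 2 mm. A picture is of the moment at which its call begins. There is no depth.
- sign_off(): hands the job in, once; it reports no verdict.
The state is a dict: "time": time; "q": joint angles; "joint_velocities": joint speeds; "joint_efforts": joint torques, N m; "ee_pos": TCP position; "tcp_rot": TCP orientation; "force": force on the tool from outside, world axes, zero at the start; "ft_torque": the same for the moment, N m; "width": finger opening in m.
Only numpy, scipy, OpenCV 4.12 (cv2) and the standard library are available. Lean on these libraries where they do the work, as an engineer would, in place of code of your own. Each camera call takes 0.05 s, during which the arm holds its last target. There are 200 camera calls.

## Working session

There is one attempt and no reset: what is moved stays moved. The work goes in short steps, Python scripts to look and compute and a shell command to move; the robot and the scene stay as the last step left them, time stands still between calls to the robot, and variables do not carry over. Pictures are saved under pics/ and viewed, about 8 in all and at most 12, crops included, and the job is handed in when it is done.

```bash
ls; mkdir -p pics
python3 - <<'E'
from cell import *
import cv2,numpy as np
print(pinch_z,get_obs())
for n in("side","top"):
    s=snapshot(n);cv2.imwrite(f"pics/{n}0.png",s["pixels"][:,:,::-1]);np.savez(f"{n}0.npz",**s)
    print(n,s["K"],s["distortion"],s["camera_from_world"])
a=cv2.imread("pics/side0.png");b=cv2.imread("pics/top0.png")
E
```

```text
pics
0.0187 {'time': 0.0, 'q': array([-1.28990031,  0.46945954, -0.04856463,  1.53366482,  0.02412388,
        1.14098247, -0.08225359]), 'joint_velocities': array([ 0.00258411, -0.00090872,  0.00111706,  0.00126523,  0.00010568,
        0.00055524, -0.00026991]), 'joint_efforts': array([ 6.58936619e-05, -5.10313296e+01, -4.65895061e-02, -2.37713617e+01,
        1.07515921e-02,  7.53081171e-03,  5.68174201e-06]), 'ee_pos': array([0.20562387, 0.64232547, 0.23026144]), 'tcp_rot': array([-9.68971675e-05,  1.54249458e-01,  9.88031465e-01, -9.59106235e-04]), 'force': array([ 0.59835259, -0.10140059,  0.86167009]), 'ft_torque': array([-0.00239487, -0.03377469, -0.01257432]), 'width': 0.085410494186345}
side [[479.67518369   0.         246.23091038]
 [  0.         479.67518369 191.17861266]
 [  0.           0.           1.        ]] [0.04881368 0.         0.         0.         0.        ] [[ 0.88085466 -0.47326683  0.01065698 -0.38995249]
 [ 0.27125084  0.52305216  0.80798479 -0.22924733]
 [-0.38796656 -0.70882645  0.58910696 -1.28047067]
 [ 0.          0.          0.          1.        ]]
top [[391.61080387   0.         262.10049061]
 [  0.         391.61080387 188.64139945]
 [  0.           0.           1.        ]] [0.04302764 0.         0.         0.         0.        ] [[-0.01066952 -0.99971424 -0.02139178  0.04148432]
 [ 0.98250462 -0.01445892  0.18567608 -0.45688678]
 [-0.18593232 -0.01903644  0.98237813 -1.15910108]
 [ 0.          0.          0.          1.        ]]
```

View pics/side0.png

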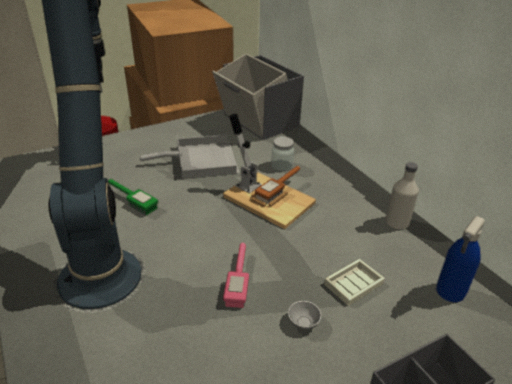

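View pics/top0.png

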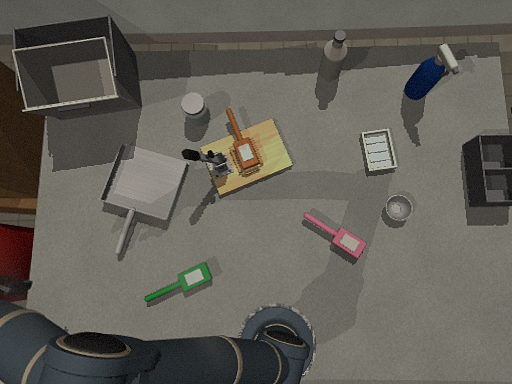

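The side view shows the board around (270,200) with the clamp grip near (235,122). The top view shows the board at about (247,157) and the grip near (191,155). The next step is to enlarge both areas.

Run:
```python
import cv2
a=cv2.imread("pics/side0.png")[100:230,205:325];b=cv2.imread("pics/top0.png")[95:205,175:300]
a=cv2.resize(a,None,fx=4.5,fy=4.5,interpolation=2)[:585];b=cv2.resize(b,None,fx=6.4,fy=6.4,interpolation=2)[:600]
for im,f,x0,y0 in((a,4.5,205,100),(b,6.4,175,95)):
    for k in range(0,130,10):
        cv2.putText(im,str(x0+k),(int(k*f),10),0,.35,(0,255,255));cv2.putText(im,str(y0+k),(0,int(k*f)+4),0,.35,(0,255,255))
cv2.imwrite("pics/side1.png",a);cv2.imwrite("pics/top1.png",b)
```

```text
(no output)
```

View pics/side1.png

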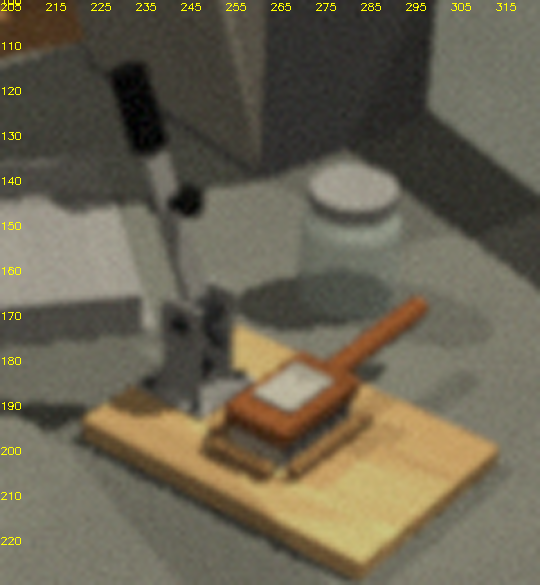

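View pics/top1.png

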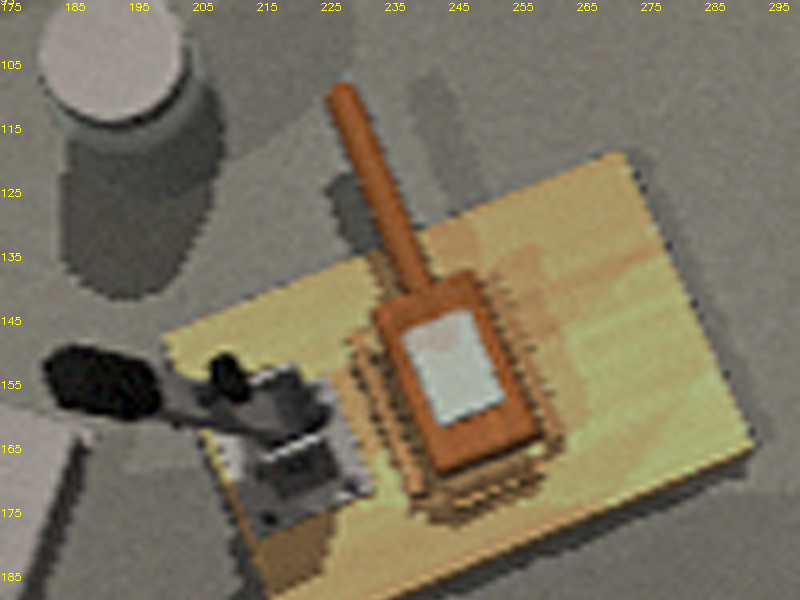

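Pixels read from the crops:
- **Board top corners, top view:** (200.5,147.8), (272.2,118.4) and (293,164.2).
- **Board top corners, side view:** (223.2,195), (285.4,226) and (315.4,199.3).
- **Grip middle:** side (235.6,124), top (191.1,154.7).
- **Plate centre:** side (270,186), top (246,152.5).

I'll fit the board pose from these and triangulate the grip and plate.

```bash
cat > h.py <<'E'
import numpy as np,cv2
from scipy.optimize import least_squares as ls
S={n:dict(np.load(f"{n}0.npz")) for n in("side","top")}
def proj(n,P):
    s=S[n];M=s["camera_from_world"];P=np.atleast_2d(P).astype(float)
    c=(P@M[:3,:3].T+M[:3,3])*[1,-1,-1]
    return cv2.projectPoints(c,np.zeros(3),np.zeros(3),s["K"],s["distortion"])[0].reshape(-1,2)
def tri(a,b): return ls(lambda p:np.r_[proj("side",p)[0]-a,proj("top",p)[0]-b],[.5,.2,.1])
def bw(p,o):
    c,s=np.cos(p[2]),np.sin(p[2]);o=np.atleast_2d(o)
    return np.c_[p[0]+c*o[:,0]-s*o[:,1],p[1]+s*o[:,0]+c*o[:,1],o[:,2]]
E
python3 - <<'E'
from h import *
np.set_printoptions(precision=4,suppress=True)
T=np.array([[.125,-.085,.018],[-.125,-.085,.018],[-.125,.085,.018]]);Tp=[[200.5,147.8],[272.2,118.4],[293,164.2]]
D=np.array([[.125,.085,.018],[-.125,.085,.018],[-.125,-.085,.018]]);Dp=[[223.2,195],[285.4,226],[315.4,199.3]]
f=lambda p:np.r_[(proj("top",bw(p,T))-Tp).ravel(),(proj("side",bw(p,D))-Dp).ravel()]
r=ls(f,[.5,.1,1.95]);p=r.x;print(p,np.degrees(p[2]),r.fun)
g=tri([235.6,124],[191.1,154.7]);print("grip",g.x,g.fun,"expected",bw(p,[.1424,0,.229]))
g=tri([270,186],[246,152.5]);print("plate",g.x,g.fun)
g=tri([284-.0,142],[192,104]);print("jar",g.x,g.fun)
for a in(1.95,1.5,1.1,.7,.3,0):print(a,bw(p,[.085-.155*np.cos(a),0,.085+.155*np.sin(a)]))
c=proj("side",[[.4,.3,.05]]);print(c)
E
```

```text
[0.5686 0.0827 1.9728] 113.03179270143117 [ 0.3822  0.0872  0.0104 -0.7503  0.976   0.0294 -1.2041 -1.0764 -0.1901
 -0.4078  0.242  -0.1741]
grip [0.5174 0.2181 0.2284] [-0.5462  0.1196  0.1613 -0.4433] expected [[0.5129 0.2137 0.229 ]]
plate [0.5705 0.0833 0.0581] [-0.5736  0.1455  0.2014 -0.5367]
jar [0.7181 0.2454 0.0948] [-1.282   0.3804  0.426  -1.0866]
1.95 [[0.5129 0.2137 0.229 ]]
1.5 [[0.5397 0.1508 0.2396]]
1.1 [[0.5629 0.0962 0.2231]]
0.7 [[0.5818 0.0518 0.1849]]
0.3 [[0.5933 0.0246 0.1308]]
0 [[0.596  0.0183 0.085 ]]
[[193.1375 168.475 ]]
```

The fit agrees with the text: grip height 228 mm against 229, plate 58 against 59, and the grip position is good to about 5 mm. The plan is to pinch the grip from above with the jaws along the board's y axis and follow the arc. First I go above the grip and turn about tool z by +49°.

```bash
python3 -m jog '[0,0,-3.6,0,0,15,1,-17,-12.5,-3.6,0,0,49.3,1,-17,-12.5,-3.6,0,0,49.3,1,-17,-12.5,-3.6,0,0,49.3,1,-17,-12.5,-3.6,0,0,49.3,1,-17,-12.5,-3.6,0,0,49.3,1,-17,-12.5,-3.6,0,0,49.3,1,-17,-12.5,-3.6,0,0,49.3,1,-17,-12.5,-3.6,0,0,49.3,1,-17,-12.5,-3.6,0,0,49.3,1,-17,-12.5,-3.6,0,0,49.3,1,-17,-12.5,-3.6,0,0,49.3,1]' 30
```

```text
time: 1.1
ee_pos: [0.4741, 0.2713, 0.3148]
tcp_rot: [-0.0, 0.552, 0.834, -0.0]
force: [2.0, 0.2, 0.7]
width: 0.0856
```

```bash
python3 -m jog '[-2.2,0.5,0,0,0,0,1,-2.2,0.5,0,0,0,0,1,-2.2,0.5,0,0,0,0,1,-2.2,0.5,0,0,0,0,1,-2.2,0.5,0,0,0,0,1]'
python3 - <<'E'
from cell import *
import cv2
I=[]
for n,x,y in(("side",180,60),("top",150,100)):
    I.append(cv2.resize(snapshot(n)["pixels"][y:y+110,x:x+100,::-1],None,fx=4,fy=4,interpolation=2))
im=cv2.hconcat(I)
for k in range(0,100,10):
    for X,Y,o in((180,60,0),(150,100,400)):
        cv2.putText(im,str(X+k),(o+k*4,10),0,.3,(0,255,255));cv2.putText(im,str(Y+k),(o,k*4+4),0,.3,(0,255,255))
cv2.imwrite("pics/a.png",im)
o=get_obs();print(o["ee_pos"],o["tcp_rot"])
from h import *
print(proj("side",o["ee_pos"]),proj("top",o["ee_pos"]))
E
```

```text
time: 1.52
ee_pos: [0.5055, 0.2288, 0.3143]
tcp_rot: [-0.001, 0.551, 0.834, -0.0]
force: [0.1, 0.7, 0.3]
width: 0.0851
[0.50540861 0.22931673 0.31444118] [-4.86923662e-04  5.50892048e-01  8.34576359e-01 -1.24987157e-04]
[[229.72357346  98.01002958]] [[179.38308211 149.43244717]]
```

View pics/a.png

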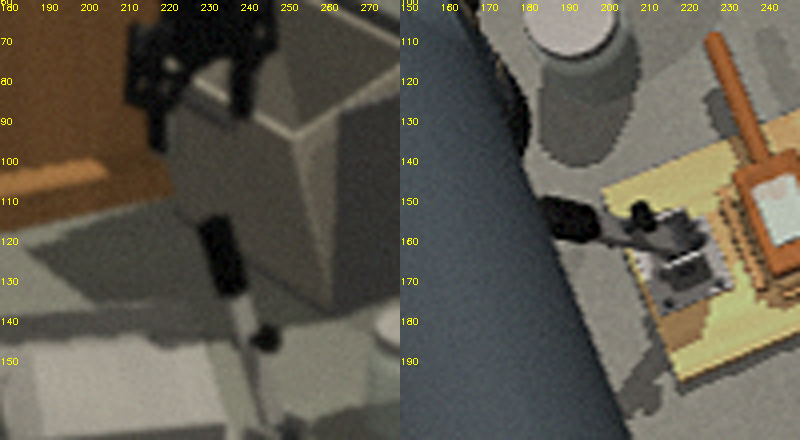

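The side view shows the two fingertips at (217,97) and (237,89), straddling above the grip at (233,125). I shift about 16 mm, descend to the grip middle and then close.

```bash
python3 -m jog '[-0.63,0.17,0,0,0,0,1,-0.63,0.17,1,0,0,0,1,-0.63,0.17,2,0,0,0,1,-0.63,0.17,3,0,0,0,1,-0.63,0.17,4.15,0,0,0,1,-0.63,0.17,4.15,0,0,0,1,-0.63,0.17,4.15,0,0,0,1]' 25
python3 - <<'E'
from cell import *
import cv2
im=cv2.resize(snapshot("side")["pixels"][60:210,180:330,::-1],None,fx=4,fy=4,interpolation=2)
cv2.imwrite("pics/b.png",im)
E
```

```text
time: 2.2
ee_pos: [0.5153, 0.2156, 0.2101]
tcp_rot: [-0.001, 0.551, 0.834, -0.001]
force: [0.6, -0.5, 0.7]
width: 0.0852
```

View pics/b.png

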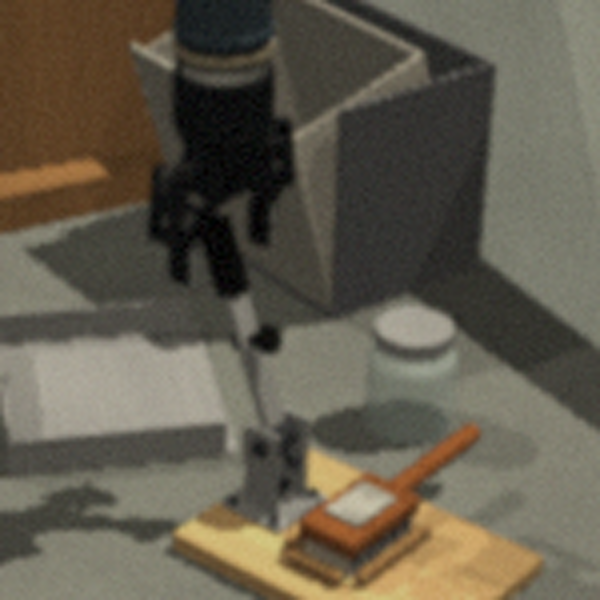

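The fingers straddle the grip, which lies between them at crop (222,255), full-image pixel (235,124). Closing.

```bash
python3 -m jog '[0,0,0,0,0,0,0,0,0,0,0,0,0,-0.5,0,0,0,0,0,0,-0.5,0,0,0,0,0,0,-0.5,0,0,0,0,0,0,-0.5,0,0,0,0,0,0,-0.5,0,0,0,0,0,0,-0.5,0,0,0,0,0,0,-0.5]' 25
```

```text
time: 2.92
ee_pos: [0.5177, 0.2151, 0.2119]
tcp_rot: [0.001, 0.553, 0.833, 0.001]
force: [4.0, 2.1, 2.1]
width: 0.0237
```

Width is 23.7 mm against the 24 mm grip, so it is held. I swing along the 155 mm arc in 0.1 rad steps.

```bash
python3 -m jog '[-0.59,0.08,-0.2,0,0,0,-1,-1.19,0.08,-0.34,0,0,0,-1,-1.8,0.08,-0.42,0,0,0,-1,-2.42,0.08,-0.44,0,0,0,-1,-3.04,0.08,-0.4,0,0,0,-1,-3.65,0.08,-0.29,0,0,0,-1,-4.25,0.08,-0.12,0,0,0,-1,-4.83,0.08,0.1,0,0,0,-1,-5.38,0.08,0.38,0,0,0,-1,-5.9,0.08,0.72,0,0,0,-1,-6.39,0.08,1.1,0,0,0,-1,-6.83,0.08,1.53,0,0,0,-1]' 30
```

```text
time: 3.92
ee_pos: [0.5824, 0.0562, 0.1715]
tcp_rot: [-0.002, 0.553, 0.833, -0.002]
force: [-2.9, -2.0, -0.6]
width: 0.0237
```

```bash
python3 -m jog '[-0.4,0,0.47,0,0,0,-1,-0.75,0,0.99,0,0,0,-1,-1.05,0,1.53,0,0,0,-1,-1.29,0,2.1,0,0,0,-1,-1.47,0,2.69,0,0,0,-1,-1.59,0,3.3,0,0,0,-1,-1.65,0,3.85,0,0,0,-1,-1.66,0,3.95,0,0,0,-1,-1.66,0,3.95,0,0,0,-1,-1.66,0,3.95,0,0,0,-1]'
```

```text
time: 4.75
ee_pos: [0.5986, 0.0165, 0.072]
tcp_rot: [-0.001, 0.554, 0.833, -0.003]
force: [-1.7, -6.7, -3.4]
width: 0.0238
```

```bash
python3 -m jog '[0,0,0,0,0,0,0,0,0,0,0,0,0,1,0,0,0,0,0,0,1,0,0,0,0,0,0,1,0,0,0,0,0,0,1,0,0,0,0,0,0,1,0,0,0,0,0,0,1,0,0,0,0,0,0,1,0,0,0,0,0,0,1]'
```

```text
time: 5.5
ee_pos: [0.6012, 0.0201, 0.0741]
tcp_rot: [-0.0, 0.552, 0.834, 0.0]
force: [0.0, 0.7, 0.7]
width: 0.0855
```

Released. I lift clear and wait.

```bash
python3 -m jog '[0,0,-0.8,0,0,0,1,0,0,-1.6,0,0,0,1,0,0,-2.4,0,0,0,1,0,0,-3.2,0,0,0,1,0,0,-4,0,0,0,1,0,0,-4,0,0,0,1,0,0,-4,0,0,0,1,0,0,-4,0,0,0,1,0,0,-4,0,0,0,1,0,0,-4,0,0,0,1,0,0,-4,0,0,0,1,0,0,-4,0,0,0,1]'; python3 -m jog '[0,0,0,0,0,0,1,0,0,0,0,0,0,1,0,0,0,0,0,0,1,0,0,0,0,0,0,1,0,0,0,0,0,0,1,0,0,0,0,0,0,1,0,0,0,0,0,0,1,0,0,0,0,0,0,1,0,0,0,0,0,0,1,0,0,0,0,0,0,1,0,0,0,0,0,0,1,0,0,0,0,0,0,1]'
python3 - <<'E'
from cell import *
import cv2
I=[cv2.resize(snapshot(n)["pixels"][y:y+120,x:x+100,::-1],None,fx=4,fy=4,interpolation=2) for n,x,y in(("side",215,120),("top",200,95))]
cv2.imwrite("pics/c.png",cv2.hconcat(I))
from h import *
print(proj("side",bw([.5686,.0827,1.9728],[-.07,0,.085])),proj("top",bw([.5686,.0827,1.9728],[-.07,0,.085])))
E
```

```text
time: 6.5
ee_pos: [0.6008, 0.02, 0.1733]
tcp_rot: [-0.0, 0.552, 0.834, -0.0]
force: [-1.0, -0.4, -0.4]
width: 0.0853
time: 7.5
ee_pos: [0.6012, 0.02, 0.174]
tcp_rot: [-0.0, 0.552, 0.834, 0.0]
force: [-0.3, -0.1, 0.2]
width: 0.0855
[[287.65014726 187.71118393]] [[267.06393239 141.02968872]]
```

View pics/c.png

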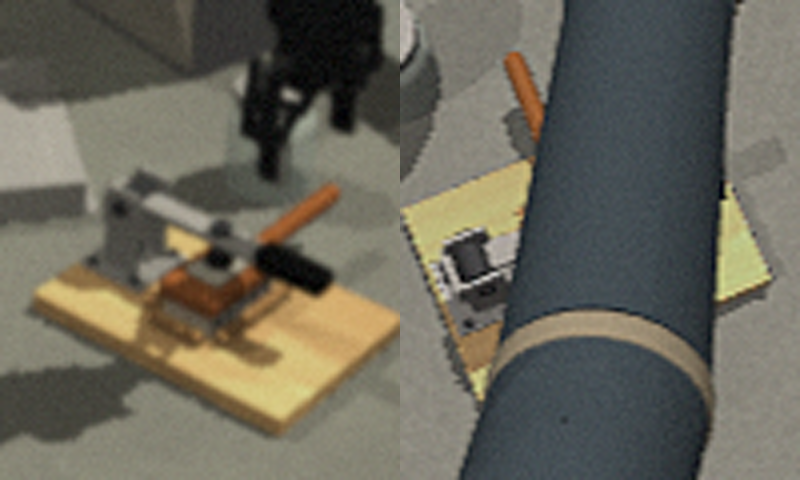

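The clamp is closed with its pad on the plate. The grip middle is at full-image pixel (288,187) against a predicted (287.7,187.7). I wait out another 3 s hands-off.

```bash
for i in 1 2 3; do python3 -m jog '[0,0,0,0,0,0,1,0,0,0,0,0,0,1,0,0,0,0,0,0,1,0,0,0,0,0,0,1,0,0,0,0,0,0,1,0,0,0,0,0,0,1,0,0,0,0,0,0,1,0,0,0,0,0,0,1,0,0,0,0,0,0,1,0,0,0,0,0,0,1,0,0,0,0,0,0,1,0,0,0,0,0,0,1]' | head -1; done; python3 -m jog '[0,0,1,0,0,0,1,0,0,2,0,0,0,1,0,0,3,0,0,0,1,0,0,4.2,0,0,0,1,0,0,4.2,0,0,0,1,0,0,4.2,0,0,0,1,0,0,4.2,0,0,0,0,0,0,4.2,0,0,0,-1,0,0,4.2,0,0,0,-1,0,0,4.2,0,0,0,-1,0,0,4.2,0,0,0,-1,0,0,4.2,0,0,0,-1]' 40
```

```text
time: 8.6
time: 9.6
time: 10.6
time: 11.6
ee_pos: [0.5979, 0.0185, 0.0698]
tcp_rot: [-0.003, 0.553, 0.833, -0.002]
force: [-9.9, -2.4, 10.0]
width: 0.0234
```

Gripped at 156 mm from the hinge. I swing back along the arc.

```bash
python3 -m jog '[0.03,-0.14,-0.62,0,0,0,-1,0.12,-0.14,-1.23,0,0,0,-1,0.28,-0.14,-1.83,0,0,0,-1,0.49,-0.14,-2.41,0,0,0,-1,0.76,-0.14,-2.97,0,0,0,-1,1.08,-0.14,-3.5,0,0,0,-1,1.46,-0.14,-3.99,0,0,0,-1,1.88,-0.14,-4.45,0,0,0,-1,2.35,-0.14,-4.86,0,0,0,-1,2.85,-0.14,-5.22,0,0,0,-1,3.39,-0.14,-5.53,0,0,0,-1,3.95,-0.14,-5.78,0,0,0,-1]'
```

```text
time: 12.6
ee_pos: [0.5606, 0.1097, 0.2149]
tcp_rot: [0.002, 0.552, 0.834, 0.001]
force: [6.1, 2.0, -7.8]
width: 0.0236
```

```bash
python3 -m jog '[0.59,0,-0.2,0,0,0,-1,1.19,0,-0.33,0,0,0,-1,1.81,0,-0.41,0,0,0,-1,2.43,0,-0.42,0,0,0,-1,3.05,0,-0.37,0,0,0,-1,3.66,0,-0.26,0,0,0,-1,4.25,0,-0.09,0,0,0,-1,4.43,0,-0.03,0,0,0,-1,4.43,0,-0.03,0,0,0,-1,4.43,0,-0.03,0,0,0,-1]'; python3 -m jog '[0,0,0,0,0,0,0,0,0,0,0,0,0,1,0,0,0,0,0,0,1,0,0,0,0,0,0,1,0,0,0,0,0,0,1,0,0,0,0,0,0,1,0,0,0,0,0,0,1,0,0,0,0,0,0,1]'
```

```text
time: 13.43
ee_pos: [0.5175, 0.2153, 0.2171]
tcp_rot: [0.001, 0.551, 0.835, 0.004]
force: [4.3, 5.7, 1.9]
width: 0.0232
time: 14.1
ee_pos: [0.5162, 0.2114, 0.2142]
tcp_rot: [-0.0, 0.552, 0.834, -0.0]
force: [-0.4, -0.3, 0.9]
width: 0.0855
```

```bash
python3 -m jog '[0,0,-1,0,0,0,1,0,0,-2,0,0,0,1,0,0,-3,0,0,0,1,0,0,-4,0,0,0,1,0,0,-4.5,0,0,0,1,1.5,0,-4.5,0,0,0,1,3,0,-4.5,0,0,0,1,3,0,-4.5,0,0,0,1,3,0,-4.5,0,0,0,1,3,0,-4.5,0,0,0,1,3,0,-4.5,0,0,0,1,3,0,-4.5,0,0,0,1]'
python3 - <<'E'
from cell import *
import cv2
I=[cv2.resize(snapshot(n)["pixels"][y:y+150,x:x+130,::-1],None,fx=3,fy=3,interpolation=2) for n,x,y in(("side",200,100),("top",175,95))]
cv2.imwrite("pics/d.png",cv2.hconcat(I))
E
```

```text
time: 15.1
ee_pos: [0.4876, 0.2792, 0.3268]
tcp_rot: [0.0, 0.553, 0.833, -0.0]
force: [-0.6, -0.4, 0.6]
width: 0.0857
```

View pics/d.png

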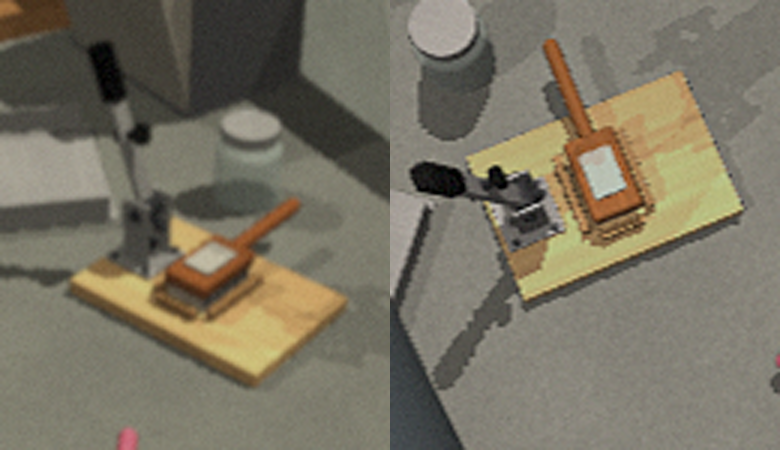

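The arm is back at its open stop, with the grip at top pixel (191.7,155) against (191.1,154.7) at the start. The plate is at (246.3,152) against (246,152.5), and the jar and dustpan look unchanged. Handing in.

```bash
python3 -c "
from cell import *
print(sign_off())"
```

```text
the job is handed in; nothing more can be done
None
```

The job is done and handed in at about 15 s of the 64 s allowed; the hand-in reports no verdict.

- **Closing:** I pinched the clamp's grip from above and swung it over centre onto the plate. Then I let go, lifted the gripper about 100 mm clear and kept off for about 5 s. A picture taken during that wait showed the arm level with its pad on the plate, within about 1 px of the predicted place. I could not measure the clamping force itself.
- **Opening:** I gripped it again, swung it back along the arc to the open stop, released and backed away.
- **Last picture:** The grip and plate were within 1 px of where they started, and the brush was lying in its nest. The jar and the visible part of the dustpan looked unmoved. The soap dish and strainer were outside that crop, but the arm never went near them.
- **Last readings:** The tool force was about 1 N (noise level), with the gripper open and clear of everything.
- **Disagreements:** The two first estimates of the grip position differed by about 6 mm (board fit against direct triangulation). I used a point midway, which the jaw opening easily covered. No check failed.

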